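# Clamp the copper relief on its board

### The job

Push the blue clamp strap round on its post with a finger until it meets its stop over the copper sheet, and only then push the red cam lever all the way down so that the strap's foot presses on the sheet. Keep the sheet lying where it is on the board, leave the hammer, the jar and the steel stake alone (nothing is to be picked up), and finish with the hand clear.

Things in the scene. Friction and masses are not known exactly. Their poses are not given: they have to be found in the camera images.
- board: plywood holding board 280 x 310 x 18 mm, fixed to the table at a new place and yaw each time; origin at the centre of its underside (table height). Its own x points roughly away from the robot, its y to the left. The clamp's post stands at (60, 115) mm in this frame, the copper sheet lies around (30, -40) mm, top 24 mm above the table. Low 4 mm wooden ledges stand 2 to 6 mm off its far and right edges.
- pivot (a point): point on the upright axis of the clamp's post, 26 mm above the table
- swivel (a joint): angle of the blue strap about its post, rad: 0 = parked, pointing along the board's -x (towards the robot); it grows anticlockwise seen from above, to 1.6 = against its stop, pointing along the board's -y (right) across the copper sheet. Starts at 0 to 0.7. It stays where it is left (friction 0.12 N m); a firm stop (short steel peg near the post) ends the travel at 1.6. The red lever turns along.
- strap: blue steel clamp strap, 24 mm wide, 10 mm thick, its top 45 mm above the table, reaching from the post to 137 mm out; origin on the post's axis 26 mm above the table; the strap runs along its own -x. It carries a black rubber foot and a brass pin, and sinks about 3 mm onto the sheet as the lever goes down.
- strap_pin (a point): centre of the top of the upright brass pin on the strap's free end, 120 mm from the post's axis: 14 mm thick, standing 26 mm above the strap, its top 71 mm above the table; a place to push sideways
- strap_foot (a point): centre of the underside of the black rubber foot (22 mm wide) below the pin; 3 mm above the copper sheet until the lever is pushed down
- lever (a joint): angle of the red cam lever, rad: 0 = upright, grows as it folds outward along the strap (from the post towards the pin), 1.5 = all the way down, lying almost level above the strap. Starts at 0 to 0.3. It stays where it is left (friction about 0.14 N m, about 2 N at 70 mm).
- lever_axis (a point): centre of the lever's level hinge pin, on the post's axis, 62 mm above the table; the hinge runs across the strap
- lever_tip (a point): centre of the end of the red lever, 90 mm from its hinge. The arm is 16 mm wide across the strap and 8 mm thick; its last 30 mm (from 60 to 90 mm out) is a grip 20 mm wide and 12 mm thick
- panel: loose copper relief sheet 170 x 150 x 6 mm, about 0.6 kg, with a round embossed rosette up to 9 mm high on its near right part; origin at the centre of its underside, which lies on the board 18 mm above the table
- hammer: hammer 240 mm long lying on the table left of the board, a bystander; origin under its middle, its handle along its own -x
- jar: amber glass jar with steel lid, 60 mm wide, 75 mm tall, standing on the table right of the board, a bystander; origin at the centre of its base
- stake: small steel doming stake, base 52 mm wide, 67 mm tall, standing on the table right of the board, a bystander; origin at the centre of its base
Not all that is in view belongs to the job. Several things have the shape of the panel; the one meant has the colours described above.

How it is judged:
By the outcome, as a careful person would: the job done as asked, in the order asked, and still so for the second after the job is handed in, with the robot touching nothing.
It also fails if it takes over 53 s, if anything falls off the work surface, if the arm or the gripper's body presses on something with over 40 N, if the wrist force passes 120 N, or if a joint passes its speed limit or range.

### The arm

A 6-joint arm with a two-finger parallel gripper is mounted at the origin on the work surface. World frame = base frame: x ahead of the robot, y to its left, z up, the work surface at z = 0. Lengths are in m, angles in rad, forces in N, time in s.
With the tool pointing down it reaches from about 0.375 to 0.925 m from the base axis. Payload 5.7 kg.
Tool frame: the origin (TCP) lies at the very end of the fingers, on their centre line; the grasp point (between the pads) lies 19 mm behind it; z points along the fingers, y is the direction in which the jaws open and shut (so a half turn about z gives the same grasp; the last joint's range is limited). The gripper opens to 88 mm and grips with 3 to 60 N. Pads are 20 mm wide; open, the fingers measure 115 mm over their backs; the gripper's body (75 mm by 178 mm) begins 61 mm behind the grasp point.
Start: joints at [-1.373, 0.359, 1.51, -0, 1.272, -0.115], TCP at [0.185, -0.571, 0.223] pointing down, gripper open.
Joint ranges: [-2.97, 2.97], [-1.01, 2.36], [0.21, 2.38], [-0.96, 4.11], [0.2, 2.71], [-2.98, 2.98]. Speed limits (rad/s): [2.39, 2.39, 3.14, 3.14, 3.14, 3.14].

### API

Orientations are given as [roll, pitch, yaw] about the fixed x, y, z axes, in that order (R = Rz(yaw) Ry(pitch) Rx(roll)).
In Python, from cell import robot, viewer gives the robot as it stands. The module is installed in compiled form; this text tells all that it offers.
- The arm moves only by the tool carry_out, never from a script. Its argument "deltas" is a list of rows, each a list of 3 entries, a list of its own where there are three numbers: the turn, a rotation vector about the tool's x, y, z in degrees, then the shift along the tool's x, y, z in mm, then the opening, from 0 (shut) to 1 (fully open). A call has 1 to 8 rows; each row shifts and turns the commanded pose from where the row before left it, along the tool's axes as they then stand; what a row does not reach is not made up. A row lasts 1/8 s, in which the tool goes at most 62.5 mm and 10.7 degrees, less where a joint would pass 70% of its speed; a pose out of reach is approached as far as the arm can. A call with a gripper value outside its range is refused whole. The fingers move at their own pace and stop on an object; "force" is the grip in N (left out, the last holds). Time passes only in rows, so rows that do not move let the fingers close. It gives the time, the measured TCP pose, the force and the opening at its end, in the units of the state.
- robot.get_state(): the state, without advancing time (a new reading comes with each control period).
- viewer.camera(name): name is "scene" or "top" or "wrist"; returns a dict with "color" (400x640x3 uint8, red, green, blue), "camera_matrix" (3x3 intrinsics, pixels), "R" (3x3) and "t" (3): a world point X has camera coordinates R X + t. Camera axes: x right, y down, z forward; pixel columns grow to the right and rows downward; lengths in m; the calibration is good to about 2 mm. The wrist camera is an equidistant fisheye: a pixel r from the principal point sees the ray r / f radians off the axis. A picture is of the moment at which its call begins. There is no depth.
- robot.finish_job(): hands the job in, once; it reports no verdict.
The state is a dict: "time": time; "q": joint angles; "qd": joint speeds; "joint_efforts": joint torques, N m; "tool_pos": TCP position; "eef_rot": TCP orientation; "ft_force": force on the tool from outside, world axes, zero at the start; "torque": the same for the moment, N m; "width": opening from 0.0 (shut) to 1.0 (fully open).
Only numpy, scipy, OpenCV 4.12 (cv2) and the standard library are available. Lean on these libraries where they do the work, as an engineer would, in place of code of your own. Each camera call takes 0.05 s, during which the arm holds its last target. There are 200 camera calls.

## Working session

There is one attempt and no reset: what is moved stays moved. The work goes in short steps, Python scripts to look and compute and a tool call to move; the robot and the scene stay as the last step left them, time stands still between calls to the robot, and variables do not carry over. Pictures are saved under pics/ and viewed, about 8 in all and at most 12, crops included, and the job is handed in when it is done.

Besides the shell and the picture viewer there is one more tool, called after "Call:" by a JSON object that holds its "method" and its "body". carry_out: Moves the arm, as the interface text tells. Its arguments: {"type":"object","properties":{"deltas":{"type":"array","items":{"type":"array"}},"force":{"type":"number"}},"required":["deltas"]}

```bash
mkdir -p pics
python3 - <<'E'
from cell import robot, viewer
import cv2,numpy as np
s=robot.get_state(); print(s['time'],s['tool_pos'],s['eef_rot'],s['width'])
for n in ("top","scene"):
    c=viewer.camera(n); cv2.imwrite(f'pics/{n}0.png',c['color'][:,:,::-1]); np.savez(f'pics/{n}0.npz',**c)
    print(n,c['camera_matrix'],c['R'],c['t'])
E
```

```text
0.0 [ 0.18450362 -0.57018484  0.22181427] [-3.13972961e+00 -1.97952116e-04  3.12849693e-01] 1.0020700111311194
top [[406.84886127   0.         323.17548954]
 [  0.         406.84886127 202.86537451]
 [  0.           0.           1.        ]] [[ 4.75407733e-03 -9.99988690e-01  1.39158372e-04]
 [-9.96726725e-01 -4.74980041e-03 -8.07048669e-02]
 [ 8.07046151e-02  2.44974310e-04 -9.96738032e-01]] [-0.02266112  0.52171515  1.17585512]
scene [[461.09135908   0.         321.89763979]
 [  0.         461.09135908 201.8688158 ]
 [  0.           0.           1.        ]] [[ 0.88027525  0.4742988  -0.01249563]
 [ 0.38270247 -0.72535164 -0.57219211]
 [-0.28045375  0.49890445 -0.82002442]] [-0.40805399 -0.14843139  1.68125672]
```

View pics/top0.png

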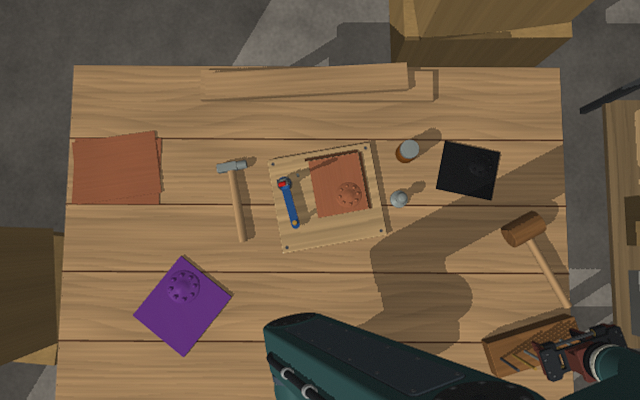

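View pics/scene0.png

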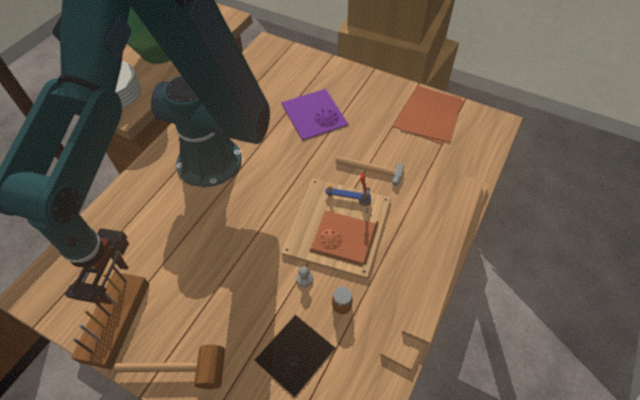

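The top view shows the board around (328,197), the blue strap from its post (285,184) to the pin (295,224), and the red lever near (283,184), close to upright. The copper sheet is at (338,183), the jar at (407,150) and the stake at (399,198). The scene view agrees. I'll enlarge both.

Run:
```python
import cv2,numpy as np
a=cv2.imread('pics/top0.png')[130:260,260:420]; b=cv2.imread('pics/scene0.png')[150:290,270:410]
cv2.imwrite('pics/c0.png',cv2.resize(a,None,fx=5,fy=4.6*5/4.6*1.0 if 0 else 4.6,interpolation=cv2.INTER_CUBIC)[:600,:800])
cv2.imwrite('pics/c1.png',cv2.resize(b,None,fx=4.28,fy=4.28,interpolation=cv2.INTER_CUBIC)[:600,:800])
```

```text
(no output)
```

View pics/c0.png

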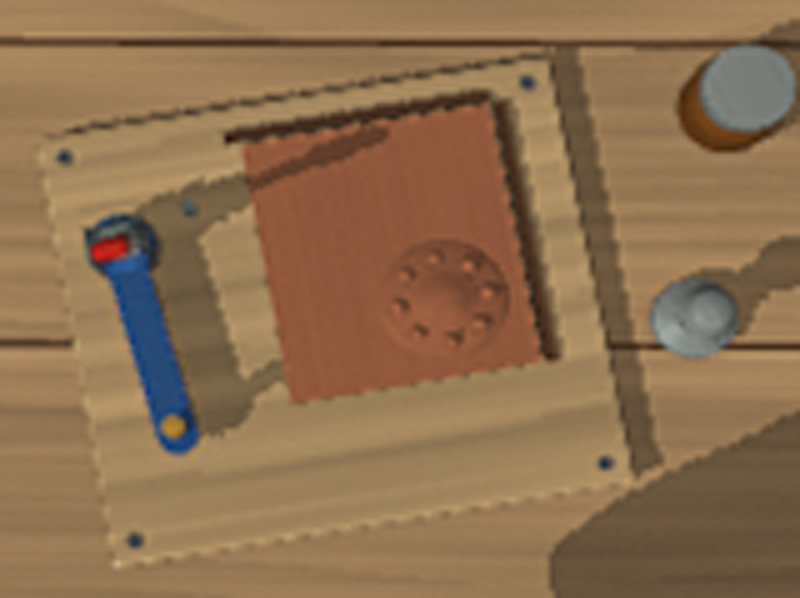

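View pics/c1.png

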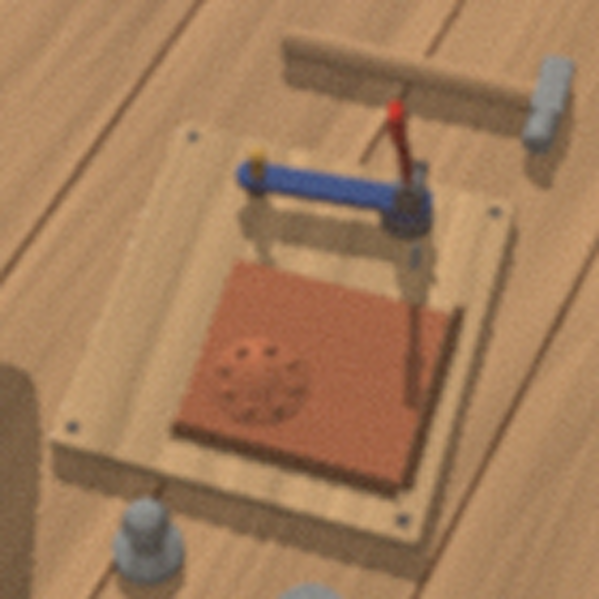

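The enlarged top view shows the board corners at crop pixels (42,138), (548,56), (630,482) and (115,565), with the pin top at (173,427). The strap is near its parked angle and the lever nearly upright. Next I'll turn these pixels into positions.

```bash
cat > h.py <<'E'
import numpy as np
def ray(c,u,v,z):
    K,R,t=c['camera_matrix'],c['R'],c['t']
    d=R.T@np.linalg.solve(K,[u,v,1]); o=-R.T@t
    return o+d*(z-o[2])/d[2]
def proj(c,X):
    p=c['camera_matrix']@(c['R']@X+c['t']); return p[:2]/p[2]
E
python3 - <<'E'
import numpy as np
from h import *
c=np.load('pics/top0.npz'); s=np.load('pics/scene0.npz')
f=lambda x,y,z: ray(c,260+x/5,130+y/4.6,z)
g=lambda x,y,z: ray(s,270+x/4.28,150+y/4.28,z)
W=np.array([f(42,138,.018),f(548,56,.018),f(630,482,.018),f(115,565,.018)])[:,:2]
L=np.array([[.14,.155],[.14,-.155],[-.14,-.155],[-.14,.155]])
m=W.mean(0); A=W-m; th=np.arctan2((L[:,0]*A[:,1]-L[:,1]*A[:,0]).sum(),(L*A).sum())
Rb=np.array([[np.cos(th),-np.sin(th)],[np.sin(th),np.cos(th)]])
print('board',m,np.degrees(th),'res',A-L@Rb.T)
piv=m+Rb@[.06,.115]; print('pivot',piv)
pt=f(173,427,.071); ps=g(258,158,.071); print('pin',pt,ps)
for p in (pt,ps):
    d=p[:2]-piv; print('r',np.hypot(*d),'sw',np.arctan2(d[1],d[0])-np.pi-th)
sw=0
for s0 in (0,.8,1.6):
    a=th+np.pi+s0; print(s0,piv+.12*np.array([np.cos(a),np.sin(a)]))
print('piv px crop', (proj(c,np.r_[piv,.045])-[260,130])*[5,4.6],(proj(s,np.r_[piv,.062])-[270,150])*4.28)
# lever angle
d=(pt[:2]-piv); d/=np.hypot(*d)
for l in (0,.1,.2,.3):
    X=np.r_[piv+d*.09*np.sin(l),.062+.09*np.cos(l)]
    print(l,(proj(c,X)-[260,130])*[5,4.6],(proj(s,X)-[270,150])*4.28)
for n,q,z in (('jar',f(748,88,.075),0),('stake',f(712,312,.067),0)): print(n,q)
print('sheet',[f(*q,.024)[:2].round(3) for q in ((243,145),(490,100),(545,360),(295,403))])
E
```

```text
board [ 0.53949078 -0.03071054] 10.009754787701738 res [[-0.00119049 -0.00288186]
 [ 0.00022473  0.00109568]
 [ 0.00052537  0.00292278]
 [ 0.00044039 -0.00113659]]
pivot [0.57858865 0.0929679 ]
pin [0.46116653 0.05977397 0.071     ] [0.46701422 0.05366407 0.071     ]
r 0.12202373034420606 sw -6.182388083713291
r 0.11829473381427863 sw -6.119196754023453
0 [0.46041526 0.07211   ]
0.8 [ 0.511219   -0.00633633]
1.6 [ 0.60288826 -0.02454605]
piv px crop [120.91820444 241.34020049] [410.51736017 183.01928113]
0 [101.53354062 216.90720287] [418.62758165 110.48290927]
0.1 [106.04842499 232.0250211 ] [406.42060591 108.85492923]
0.2 [110.69182753 247.19927864] [394.28924673 108.00820879]
0.3 [115.40557453 262.24052569] [382.37186663 107.94872535]
jar [ 0.67169891 -0.26486207  0.075     ]
stake [ 0.53348497 -0.24445732  0.067     ]
sheet [array([0.644, 0.024]), array([ 0.674, -0.123]), array([ 0.506, -0.155]), array([ 0.478, -0.008])]
```

Call:
{"method": "carry_out", "body": {"deltas": [[[0,0,0],[46,-34,0],0],[[0,0,0],[46,-34,0],0],[[0,0,0],[46,-34,0],0],[[0,0,0],[46,-34,0],0],[[0,0,0],[46,-34,0],0],[[0,0,0],[46,-34,0],0],[[0,0,0],[46,-34,0],0],[[0,0,0],[46,-34,0],0]], "force": 20}}

```text
time: 1.1
tool_pos: [0.4517, -0.1971, 0.2225]
eef_rot: [-3.141, 0.0, 0.313]
ft_force: [1.0, -1.5, 0.4]
width: 0.128
```

Call:
{"method": "carry_out", "body": {"deltas": [[[0,0,0],[15,-46,0],0],[[0,0,0],[15,-46,0],0],[[0,0,0],[15,-46,0],0],[[0,0,0],[15,-46,0],0],[[0,0,0],[15,-46,0],0],[[0,0,0],[15,-45,0],0],[[0,0,0],[0,0,50],0],[[0,0,0],[0,0,50],0]]}}

```text
time: 2.1
tool_pos: [0.4526, 0.0915, 0.122]
eef_rot: [3.141, -0.002, 0.315]
ft_force: [1.1, -0.4, -0.6]
width: 0.007
```

```bash
cat > snap.py <<'E'
import sys,cv2,numpy as np
from cell import robot, viewer
n,k,u0,u1,v0,v1=sys.argv[1:3]+list(map(int,sys.argv[3:7]))
c=viewer.camera(n); np.savez(f'pics/{k}.npz',**c)
cv2.imwrite(f'pics/{k}.png',cv2.resize(c['color'][v0:v1,u0:u1,::-1],None,fx=4,fy=4,interpolation=cv2.INTER_CUBIC))
s=robot.get_state(); print(s['time'],s['tool_pos'],s['eef_rot'],s['ft_force'],s['width'])
E
python3 snap.py scene s1 270 410 150 290
```

```text
2.15 [0.4477764  0.09079058 0.11644912] [-3.13936265  0.00810626  0.31388966] [-1.46940722 -0.94849426 -4.3939054 ] 0.004716827886059821
```

View pics/s1.png

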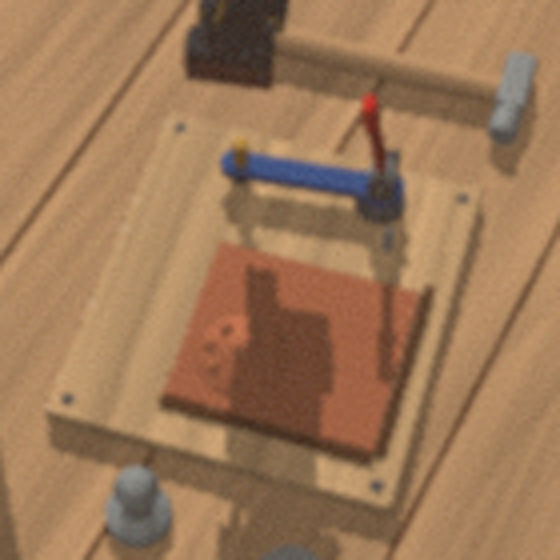

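The shut finger stands clear on the far-left side of the pin, and the lever is still upright. I'll go down beside the pin and approach it.

Call:
{"method": "carry_out", "body": {"deltas": [[[0,0,0],[0,0,30],0],[[0,0,0],[0,0,25],0],[[0,0,0],[0,0,12],0],[[0,0,0],[0,0,0],0],[[0,0,0],[0,6,0],0],[[0,0,0],[0,6,0],0],[[0,0,-4],[-1.1,8.4,0],0],[[0,0,-4],[-1.1,8.4,0],0]]}}

```text
time: 3.15
tool_pos: [0.4598, 0.0622, 0.0563]
eef_rot: [3.141, -0.001, 0.454]
ft_force: [-0.2, 0.9, 0.2]
width: 0.007
```

Call:
{"method": "carry_out", "body": {"deltas": [[[0,0,-4],[-1.1,8.4,0],0],[[0,0,-4],[-1.1,8.4,0],0],[[0,0,-4],[-1.1,8.4,0],0],[[0,0,-4],[-1.1,8.4,0],0],[[0,0,0],[0,0,0],0]]}}

```text
time: 3.78
tool_pos: [0.474, 0.0312, 0.0562]
eef_rot: [3.141, -0.001, 0.73]
ft_force: [0.8, 1.5, -0.7]
width: 0.009
```

```bash
python3 snap.py scene s2 270 410 150 290
```

```text
3.825 [0.47390781 0.03144364 0.05613748] [ 3.14090120e+00 -8.26002864e-04  7.29378435e-01] [-0.65984514  0.33660469 -0.18340449] 0.004810088170273856
```

View pics/s2.png

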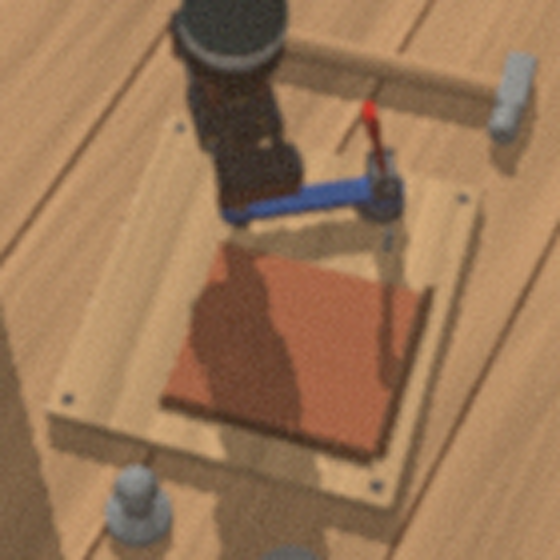

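The strap is turning with the finger, now roughly halfway, and the lever and sheet are unchanged. I'll continue.

Call:
{"method": "carry_out", "body": {"deltas": [[[0,0,-4],[-1.2,8.4,0],0],[[0,0,-4],[-1.2,8.4,0],0],[[0,0,-4],[-1.2,8.4,0],0],[[0,0,-4],[-1.2,8.4,0],0],[[0,0,-4],[-1.2,8.4,0],0],[[0,0,-4],[-1.2,8.4,0],0],[[0,0,-4],[-1.2,8.4,0],0],[[0,0,-4],[-1.2,8.4,0],0]]}}

```text
time: 4.82
tool_pos: [0.5225, -0.0132, 0.0557]
eef_rot: [-3.141, 0.0, 1.291]
ft_force: [-1.2, -1.1, 0.5]
width: 0.006
```

Call:
{"method": "carry_out", "body": {"deltas": [[[0,0,-4],[-1.2,8.4,0],0],[[0,0,-4],[-1.2,8.4,0],0],[[0,0,-4],[-1.2,8.4,0],0],[[0,0,-4],[-1.2,8.4,0],0],[[0,0,-4],[-1.2,8.4,0],0],[[0,0,0],[0,0,0],0]]}}

```text
time: 5.58
tool_pos: [0.5641, -0.0249, 0.0558]
eef_rot: [3.141, 0.0, 1.638]
ft_force: [0.1, -0.2, 0.1]
width: 0.005
```

Call:
{"method": "carry_out", "body": {"deltas": [[[0,0,-4],[-1.2,8.4,0],0],[[0,0,-2],[-0.6,4.2,0],0],[[0,0,-2],[-0.6,4.2,0],0],[[0,0,0],[0,0,0],0]]}}

```text
time: 6.08
tool_pos: [0.5807, -0.0254, 0.0557]
eef_rot: [3.141, -0.0, 1.778]
ft_force: [-0.2, -0.0, 0.2]
width: 0.004
```

Call:
{"method": "carry_out", "body": {"deltas": [[[0,0,0],[0,2,0],0],[[0,0,0],[0,0,0],0]]}}

```text
time: 6.32
tool_pos: [0.5825, -0.025, 0.0557]
eef_rot: [3.142, -0.0, 1.779]
ft_force: [-2.0, -1.1, -0.7]
width: 0.007
```

Call:
{"method": "carry_out", "body": {"deltas": [[[0,0,0],[0,2,0],0],[[0,0,0],[0,0,0],0]]}}

```text
time: 6.58
tool_pos: [0.5846, -0.0246, 0.0557]
eef_rot: [3.141, -0.0, 1.779]
ft_force: [-1.3, 0.5, 0.3]
width: 0.004
```

Call:
{"method": "carry_out", "body": {"deltas": [[[0,0,0],[0,1.5,0],0],[[0,0,0],[0,0,0],0]]}}

```text
time: 6.82
tool_pos: [0.586, -0.0243, 0.0557]
eef_rot: [3.141, -0.0, 1.779]
ft_force: [-0.7, -0.1, -0.1]
width: 0.007
```

Call:
{"method": "carry_out", "body": {"deltas": [[[0,0,0],[0,2,0],0],[[0,0,0],[0,0,0],0]]}}

```text
time: 7.08
tool_pos: [0.5881, -0.0239, 0.0557]
eef_rot: [3.141, -0.0, 1.779]
ft_force: [-0.5, -0.3, -0.1]
width: 0.005
```

Call:
{"method": "carry_out", "body": {"deltas": [[[0,0,0],[0,2,0],0],[[0,0,0],[0,0,0],0]]}}

```text
time: 7.32
tool_pos: [0.5895, -0.0236, 0.0555]
eef_rot: [-3.141, -0.0, 1.779]
ft_force: [-2.0, -1.1, 0.6]
width: 0.008
```

```bash
python3 snap.py scene s3 270 410 150 290;python3 snap.py top t3 260 420 130 260
```

```text
7.375 [ 0.58947313 -0.02356535  0.05555281] [-3.14085535e+00 -1.53236689e-04  1.77896947e+00] [-1.84440332 -1.36134186  0.15581393] 0.0017714224448790719
7.425 [ 0.58952032 -0.02357825  0.05558225] [-3.14102993e+00 -1.48073683e-04  1.77888719e+00] [-1.54481888 -2.20771468  0.49822351] 0.006572118203786032
```

View pics/s3.png

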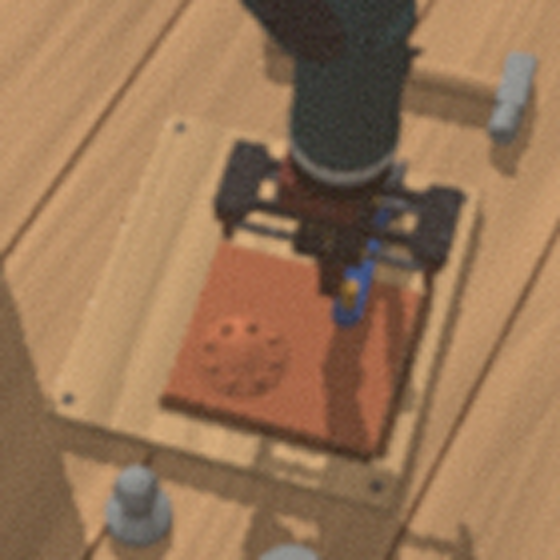

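The finger is against the pin at crop (350,290), with the strap almost across the sheet. There is no firm stop force yet, so I'll push on.

Call:
{"method": "carry_out", "body": {"deltas": [[[0,0,0],[0,2,0],0],[[0,0,0],[0,0,0],0]]}}

```text
time: 7.68
tool_pos: [0.5909, -0.0233, 0.0554]
eef_rot: [-3.14, -0.0, 1.779]
ft_force: [-4.2, -2.6, 0.2]
width: 0.007
```

Call:
{"method": "carry_out", "body": {"deltas": [[[0,0,0],[0,2,0],0],[[0,0,0],[0,0,0],0]]}}

```text
time: 7.92
tool_pos: [0.592, -0.0232, 0.0553]
eef_rot: [-3.138, -0.0, 1.779]
ft_force: [-5.9, -4.4, 2.0]
width: -0.002
```

Run:
```python
import numpy as np
from h import *
s=np.load('pics/s3.npz'); p=ray(s,270+350/4,150+287/4,.071); d=p[:2]-[.5786,.093]
print(p,np.hypot(*d),np.arctan2(*d[::-1])+np.pi-.1747)
```

```text
[ 0.60532879 -0.02685598  0.071     ] 0.12280018476461704 1.6155135527850648
```

Call:
{"method": "carry_out", "body": {"deltas": [[[0,0,0],[0,2,0],0],[[0,0,0],[0,0,0],0],[[0,0,0],[0,0,0],0]]}}

```text
time: 8.3
tool_pos: [0.5931, -0.023, 0.0551]
eef_rot: [-3.136, -0.0, 1.779]
ft_force: [-7.1, -5.9, 1.3]
width: 0.006
```

The push reads about 9 N with little further motion, and vision gives a swivel of about 1.61, so the strap is at its stop. I'll back off, rise, and move to behind the lever.

Call:
{"method": "carry_out", "body": {"deltas": [[[0,0,0],[0,-15,0],0],[[0,0,0],[0,-15,0],0],[[0,0,0],[0,0,-45],0],[[0,0,0],[0,0,-50],0],[[0,0,0],[0,0,-50],0],[[0,0,0],[0,0,0],0]]}}

```text
time: 9.05
tool_pos: [0.5695, -0.0289, 0.2053]
eef_rot: [3.132, 0.003, 1.779]
ft_force: [-0.1, 0.5, -0.4]
width: 0.006
```

```bash
python3 snap.py top t4 260 420 130 260
cat > rel.py <<'E'
import numpy as np
from cell import robot
s=robot.get_state();p=s['tool_pos'];y=s['eef_rot'][2];d=np.array([.5786,.093])-p[:2]
print('pivot in tool x,y mm',1e3*(d@[np.cos(y),np.sin(y)]),1e3*(d@[np.sin(y),-np.cos(y)]),'z',p[2]*1e3,s['ft_force'],s['time'])
E
python3 rel.py
```

```text
9.1 [ 0.56773638 -0.02861009  0.20284551] [3.13621977e+00 1.60824030e-03 1.77884647e+00] [0.31138792 0.2602286  0.21090362] 0.0060491529622633535
pivot in tool x,y mm 116.74372659413412 35.7482141451122 z 202.84550587253793 [0.31138792 0.2602286  0.21090362] 9.1
```

View pics/t4.png

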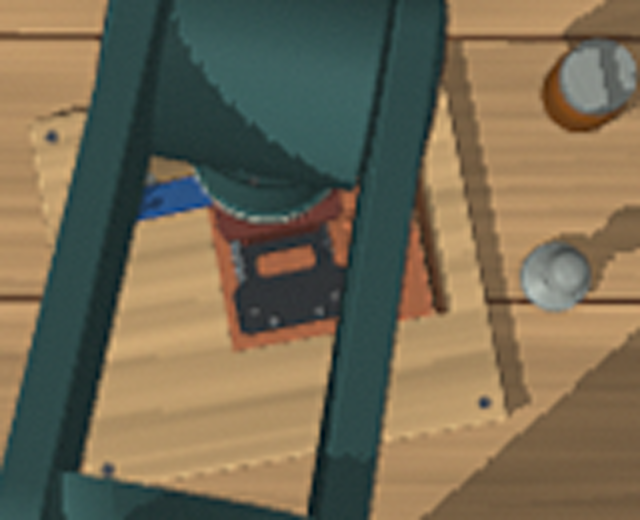

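The top view is mostly hidden by the arm, but the strap shows lying across the sheet, and the jar and stake are undisturbed. Next I'll go behind the lever.

Call:
{"method": "carry_out", "body": {"deltas": [[[0,0,0],[40,9,0],0],[[0,0,0],[41,9,0],0],[[0,0,0],[41,9,0],0],[[0,0,0],[41,8,0],0],[[0,0,0],[0,0,30],0],[[0,0,0],[0,0,37],0],[[0,0,0],[0,0,0],0]]}}

```text
time: 9.98
tool_pos: [0.563, 0.138, 0.1297]
eef_rot: [-3.133, -0.001, 1.779]
ft_force: [-0.7, 0.0, 0.4]
width: 0.008
```

```bash
python3 rel.py; python3 snap.py scene s5 290 430 130 270
```

```text
pivot in tool x,y mm -47.2050927767691 5.941687623539821 z 129.72510720140292 [-0.67379904  0.02886922  0.3762337 ] 9.975
10.025 [0.56483578 0.1380441  0.13174225] [-3.13673221e+00 -7.01534265e-04  1.77886322e+00] [-0.5297163   0.44150162  0.90920205] 0.0045527815361300905
```

View pics/s5.png

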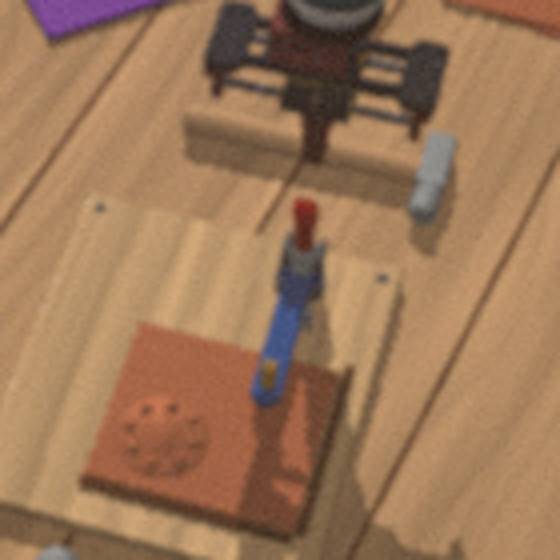

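The strap lies across the sheet at its stop, the lever is at crop (305,220), and the finger is squarely behind it at (318,150). I'll start the lever push.

Call:
{"method": "carry_out", "body": {"deltas": [[[0,0,0],[-15,2,0],0],[[0,0,0],[-15,0,0],0],[[0,0,0],[-14,0,0],0],[[0,0,0],[-10,0,2],0],[[0,0,0],[-11,0,3],0],[[0,0,0],[0,0,0],0],[[0,0,0],[0,0,0],0]]}}

```text
time: 10.9
tool_pos: [0.5819, 0.075, 0.1284]
eef_rot: [-3.141, -0.0, 1.779]
ft_force: [0.0, -0.5, -0.6]
width: 0.005
```

```bash
python3 rel.py
```

```text
pivot in tool x,y mm 18.33583773820181 0.526041253295758 z 128.3605481360716 [ 0.03504474 -0.52861403 -0.58867158] 10.9
```

Call:
{"method": "carry_out", "body": {"deltas": [[[0,0,0],[-10,0,5],0],[[0,0,0],[-9,0,7],0],[[0,0,0],[-7,0,8],0],[[0,0,0],[-7,0,8],0],[[0,0,0],[-4,0,7],0],[[0,0,0],[-3,0,7],0],[[0,0,0],[0,0,0],0]]}}

```text
time: 11.78
tool_pos: [0.5904, 0.0356, 0.086]
eef_rot: [-3.141, 0.0, 1.779]
ft_force: [-0.3, -0.7, -0.1]
width: 0.007
```

```bash
python3 rel.py
```

```text
pivot in tool x,y mm 58.62764820003808 0.3369801754237492 z 85.99779569381701 [-0.30247349 -0.67388292 -0.05598949] 11.775
```

Call:
{"method": "carry_out", "body": {"deltas": [[[0,0,0],[-3,0,6],0],[[0,0,0],[-2,0,5],0],[[0,0,0],[0,0,2],0],[[0,0,0],[0,0,0],0]]}}

```text
time: 12.28
tool_pos: [0.5918, 0.0308, 0.0737]
eef_rot: [3.141, 0.0, 1.779]
ft_force: [-0.4, 0.0, 1.2]
width: 0.006
```

Call:
{"method": "carry_out", "body": {"deltas": [[[0,0,0],[0,0,2],0],[[0,0,0],[0,0,0],0]]}}

```text
time: 12.52
tool_pos: [0.5922, 0.0306, 0.0728]
eef_rot: [3.141, 0.001, 1.779]
ft_force: [-2.3, -2.0, 10.0]
width: 0.004
```

```bash
python3 rel.py; python3 snap.py scene s6 290 430 130 270
```

```text
pivot in tool x,y mm 63.87506747035034 -0.3491395511922089 z 72.83908924431648 [-2.33525433 -1.99787083 10.03222298] 12.525
12.575 [0.59216435 0.03057489 0.07284129] [3.14044579e+00 1.00455642e-03 1.77911817e+00] [-1.58353768 -0.52403162 10.07426929] 0.0066560296280798285
```

View pics/s6.png

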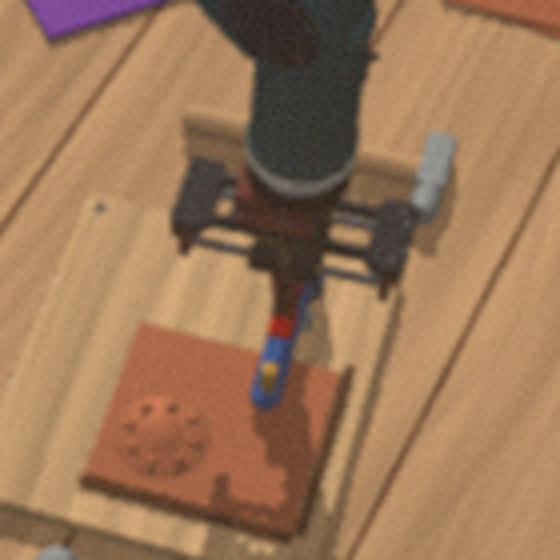

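The lever is down under the finger with its red end at crop (280,325). The tip height of 72.8 mm matches the expected end of travel (73.1 mm), and the upward force is 10 N. One firmer press, then I'll lift away.

Call:
{"method": "carry_out", "body": {"deltas": [[[0,0,0],[0,0,2],0],[[0,0,0],[0,0,0],0],[[0,0,0],[0,0,0],0]]}}

```text
time: 12.95
tool_pos: [0.5924, 0.0304, 0.0721]
eef_rot: [3.14, 0.002, 1.779]
ft_force: [-4.7, -1.5, 19.2]
width: 0.005
```

Call:
{"method": "carry_out", "body": {"deltas": [[[0,0,0],[0,0,-10],0],[[0,0,0],[0,0,-40],0],[[0,0,0],[0,0,-50],0],[[0,0,0],[0,0,-50],0],[[0,0,0],[55,0,0],0],[[0,0,0],[55,0,0],0],[[0,0,0],[55,0,0],0],[[0,0,0],[0,0,0],0]]}}

```text
time: 13.95
tool_pos: [0.5561, 0.1958, 0.2195]
eef_rot: [-3.141, -0.001, 1.783]
ft_force: [-0.3, -0.8, -0.0]
width: 0.012
```

```bash
python3 rel.py; python3 snap.py scene s7 290 430 130 270
```

```text
pivot in tool x,y mm -105.26711339865089 0.3309981798188972 z 219.53173956080153 [-0.28596128 -0.83324076 -0.03360545] 13.95
14.0 [0.55671415 0.19390136 0.21951821] [-3.14105976e+00  1.07676897e-04  1.78225200e+00] [ 0.85576114 -0.08777175  0.74725711] 0.006885847439753404
```

View pics/s7.png

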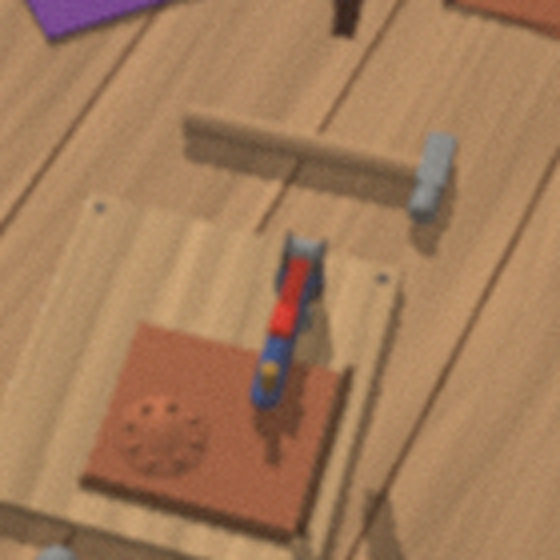

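The lever lies along the strap and stays down. The pin at crop (268,370) is where it was at the stop, the sheet and hammer have not moved, and the hand is clear. I'll do a quick numeric check before handing in.

Run:
```python
import numpy as np
from h import *
s=np.load('pics/s7.npz'); P=np.array([.5786,.093]); a=.1747+np.pi+1.6; u=np.array([np.cos(a),np.sin(a)])
for l in (1.3,1.4,1.5): print(l,(proj(s,np.r_[P+u*.09*np.sin(l),.062+.09*np.cos(l)])-[290,130])*4)
for sw in (1.5,1.6):
    a=.1747+np.pi+sw; print('pin',sw,(proj(s,np.r_[P+.12*np.array([np.cos(a),np.sin(a)]),.068])-[290,130])*4)
a=np.load('pics/s5.npz')['color'].astype(int); b=s['color'].astype(int)
print('sheet/board diff', np.abs(a-b)[225:262,311:352].mean())
from cell import robot
print(robot.finish_job())
```

```text
1.3 [279.83587798 318.83390135]
1.4 [278.61818654 327.04391457]
1.5 [277.67102097 334.39390088]
pin 1.5 [253.66082756 361.38492659]
pin 1.6 [268.31016242 365.59800648]
sheet/board diff 3.8804658316853438
the job is handed in; nothing more can be done
None
```

The job is done and handed in at about 14 s of the 53 s allowed. The blue strap is at its stop over the copper sheet, and the red lever is fully down.

- **Strap:** I pushed the brass pin round with the shut fingers until it met the stop. The force rose to about 9 N with little further motion, and the camera put the angle at about 1.61 rad. I started on the lever only after that.
- **Lever:** I pushed it over from behind and pressed it down. The fingertip ended at 72 to 73 mm with 19 N upward force; the calculated end of travel was 73.1 mm.
- **Last checks:** After the hand lifted clear, the final picture showed the lever tip and pin at about the pixels expected for lever 1.5 rad and swivel 1.6 rad. The sheet and hammer looked unmoved. The jar and stake were last seen undisturbed in the top view before the lever push.
- **Limits of the checks:** No check failed or disagreed. The foot's contact with the sheet was too small to see, so I infer it from the lever being fully down.

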